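# Clamp a glued adapter case with a ratchet-lever clamp

### The arm

A 6-joint arm with a two-finger parallel gripper is mounted at the origin on the work surface. World frame = base frame: x ahead of the robot, y to its left, z up, the work surface at z = 0. Lengths are in m, angles in degrees, forces in N, time in s.
With the tool pointing down it reaches from about 0.3 to 0.75 m from the base axis. Payload 8.5 kg.
Tool frame: the origin (TCP) lies at the very end of the fingers, on their centre line; the grasp point (between the pads) lies 19 mm behind it (arm.tcp_to_grasp is the distance from the TCP to the grasp point, in m); z points along the fingers, y is the line along which they close (so a half turn about z gives the same grasp; the last joint's range is limited). The gripper opens to 85 mm and grips with 20 to 120 N. Pads are 22 mm wide; open, the fingers measure 114 mm over their backs; the gripper's body (76 mm by 85 mm) begins 54 mm behind the grasp point. The pads swing forward as they close: fully open they stand 13 mm farther back than shut.
Start: joints at [-12.336, 21.807, 74.336, -0, 83.858, -12.336], TCP at [0.55, 0, 0.231] pointing down, gripper open.
Joint ranges: [-178.18, 178.18], [-50.72, 133.34], [12.68, 142.11], [-81.47, 261.47], [9.98, 163.14], [-165.26, 165.26]. Speed limits (degrees/s): [136.94, 136.94, 180, 180, 180, 180].

### API

Orientations are given as a 3x3 rotation matrix whose columns are the frame's x, y, z axes.
In Python, from cell import arm, eyes, order gives the robot as it stands.
- The arm moves only by the tool move_arm, never from a script. Its argument "targets" is a list that holds one entry, the list of rows, each a list of 4 numbers: the shift along the tool's x, y, z normalised to -1 to 1, where 1 is 80 cm, then the turn about the tool's z normalised to -1 to 1, where 1 is pi rad. A call has 1 to 12 rows; each row is the pose to reach, as a shift and turn from the pose commanded when the call began, along the tool's axes at that moment, turning the shorter way round; what a row does not reach only later rows make up. A row lasts 1/10 s, in which the tool goes at most 50 mm and 8.59 degrees, less where a joint would pass 70% of its speed; a pose out of reach is approached as far as the arm can. A call with a number of a shift or a turn outside -1 to 1 is refused whole. A call with a gripper value outside its range is refused whole. "claw" is the closure, from 0 (fully open) to 1 (shut), set as the call begins (left out, the last holds). The fingers move at their own pace and stop on an object; the grip force is fixed at half the most. Time passes only in rows, so rows that repeat a pose let the fingers close. It gives the time, the measured TCP pose, the force, the opening and the grip force at its end, in the units of the state.
- arm.state(): the state, without advancing time (a new reading comes with each control period).
- eyes.snapshot(name): name is "scene" or "side" or "wrist"; returns the picture (384x512x3 uint8, red, green, blue); there is no depth.
- eyes.camera_params(name): a dict with "mtx" (3x3 intrinsics, pixels), "view" (4x4, takes a point from world to camera coordinates); the wrist camera has in their place "hand_eye" (4x4, takes a point from camera to tool coordinates, whose origin is the TCP and whose axes are the flange's). Camera axes: x right, y down, z forward; pixel columns grow to the right and rows downward; lengths in m; the calibration is good to about 2 mm. A picture is of the moment at which its call begins: read the wrist's pose just before it. camera_params takes no time and is no camera call.
- order.close_job(): hands the job in; it is judged then, once.
The state is a dict: "clock": time; "joint_positions": joint angles; "joint_velocities": joint speeds; "tau": joint torques, N m; "tool_pos": TCP position; "ee_rot": TCP orientation; "ft_force": force on the tool from outside, world axes, zero at the start; "wrist_torque": the same for the moment, N m; "gripper_width": opening from 0.0 (shut) to 1.0 (fully open); "gripper_force": force on a finger pad.
Only numpy, scipy, OpenCV 4.12 (cv2) and the standard library are available. Lean on these libraries where they do the work, as an engineer would, in place of code of your own. Each camera call takes 0.05 s, during which the arm holds its last target. There are 200 camera calls.

### The job

Set the loose black adapter case into the ratchet clamp, flat on its bed between the moving jaw and the sprung end pad, and pump the lever back and forth, feeling the load through it, until the jaw squeezes the case with about 30 N (take the notch nearest to that; more than twice that would crack the glued case). Close the jaw only by its lever, not by pushing the jaw or the toothed wheel. Finish with the lever swung back to the stop where its joint reads 0, let go of everything, and leave the flask, mug, screwdriver and bit box where they are.

Things in the scene. Friction and masses are not known exactly. Their poses are not given: they have to be found in the camera images.
- clamp: Fixed grey steel ratchet clamp on the bench. Base plate 305 x 150 mm, 12 mm thick. Origin on the bench under the middle of the face of the fully open jaw; +x is the jaw's closing direction, z up. The open jaw's face stands at x = 0, with 1 mm of slack. There is no release: notches gained cannot be given back.
- bed (a point): Place for the case: on the base plate's top (12 mm above the bench), at clamp x = 37 mm, y = 0, beside the open jaw, the case's 58 mm side along clamp x. The steel end pad, 56 mm wide, top 52 mm above the bench, faces the jaw at clamp x = 74 to 98 mm: a screw sets its depth anew each time and it is not reported. It is sprung, 3 N per mm. The bed is open on both y sides.
- jaw: Moving steel jaw, 14 mm thick, 56 mm wide, top 52 mm above the bench; it starts fully open. Origin at the middle of its face's lower edge, 12.5 mm above the bench; axes as the clamp's. Geared to the wheel: 20 mm per rad, so 6.3 mm per notch, which adds 18.8 N of squeeze per notch once the case bears on the end pad. It may push the case along the bed before that.
- wheel: Steel ratchet wheel lying flat, 100 mm diameter, 20 saw teeth (18 degrees each), 28 to 38 mm above the bench, at clamp x = -80 mm. A sprung pawl on the base stops it turning back. Origin on its axis at its underside.
- pivot (a point): Vertical axis of lever and wheel, at the lever's height (42 mm above the bench). At lever angle 0 the arm points 204 degrees counter-clockwise (from above) from clamp +x, i.e. away from the jaw and 24 degrees towards the -y side; it turns clockwise as the angle grows.
- knob (a point): Top centre of the black upright cylindrical grip at the lever's end: 18 mm diameter, 50 to 98 mm above the bench, 100 mm from the pivot; it does not spin on the lever. Level push needed on it in the drive stroke = the jaw's squeeze x 0.2, plus friction that is there without load too: 1 to 2.5 N while moving or creeping; after a quick stop -1 to +2 N remains.
- lever (a joint): Lever angle, rad, 0 to 0.84 (stops). Growing is the drive stroke: the lever's pawl meets a tooth at about 0.11 and turns the wheel; one notch is kept once past 0.46, a second past 0.78. Back below 0.06 it has the next tooth. Going back, the wheel slips 0.05 to 0.07 rad onto the notch kept (3 to 4 N less squeeze). Let go, the lever stays put, unless the loaded wheel pushes it back to that notch.
- case: Loose black plastic mains adapter case, 58 mm (x) x 46 mm (y) x 42 mm high, 0.22 kg nominal, seam round its middle across x. Origin at the centre of its underside. It is to be squeezed along its x (either end first).
- flask: Dark steel drinking flask, 68 mm diameter, 230 mm tall. Bystander; origin at centre of its foot.
- mug: White mug, 76 mm diameter, 90 mm tall. Bystander; origin at centre of its foot.
- driver: Red-handled screwdriver lying on the bench. Bystander; handle towards its -x end.
- bit_box: Open yellow box with compartments, 100 x 160 x 35 mm. Bystander; origin at centre of its underside.
Not all that is in view belongs to the job. Several things have the shape of the case; the one meant has the colours described above.

How it is judged (in metres and radians):
On the way:
1. the case stands flat on the clamp's bed between jaw and end pad, let go, the jaw not yet pressing (x of case in the frame of clamp between 0.026 and 0.072 m and y of case in the frame of clamp between -0.015 and 0.015 m and z of case in the frame of clamp below 0.017 m and angle between case's own z axis and vertical below 0.1 rad and contact force between the fingers and case below 0.5 N and contact force between jaw and case below 10 N), for 0.2 s.
At the end, for the whole second after the job is handed in: The case stands flat on the bed (within 5 mm of its height, tilt under 0.1 rad), within 15 mm of the clamp's middle line and 0.12 rad of square, squeezed by the jaw with 15 to 48 N, at rest; the lever is back within 0.09 rad of joint value 0 (contact force between jaw and case between 15 and 48 N and angle between the x axis of case and the x axis of clamp, either way round below 0.12 rad and angle between case's own z axis and vertical below 0.1 rad and y of case in the frame of clamp between -0.015 and 0.015 m and z of case in the frame of clamp between 0.009 and 0.017 m and value of joint lever below 0.09 rad and linear speed of case below 0.01 m/s); the robot touches nothing.
It fails at once if the case is squeezed with more than 65 N (contact force between jaw and case above 65 N).
It fails at once if the robot pushes the jaw directly (over 3 N) (contact force between any of the fingers, the arm and jaw above 3 N).
It fails at once if the robot pushes the wheel directly (over 3 N) (contact force between any of the fingers, the arm and wheel above 3 N).
It fails at once if a bystander is shifted by more than 30 mm (distance of any of flask, mug, driver, bit_box from where it was at the start of the episode above 0.03 m).
It also fails if it takes over 69 s, if anything falls off the work surface, if the arm or the gripper's body presses on something with over 40 N, if the wrist force passes 120 N, or if a joint passes its speed limit or range.

## Working session

There is one attempt and no reset: what is moved stays moved. The work goes in short steps, Python scripts to look and compute and a tool call to move; the robot and the scene stay as the last step left them, time stands still between calls to the robot, and variables do not carry over. Pictures are saved under pics/ and viewed, at most 10 in all, crops included, and the job is handed in when it is done.

Besides the shell and the picture viewer there is one more tool, called after "Emit:" as a command line: name --argument value ..., lists and objects as JSON in quotes. move_arm: Moves the arm, as the interface text tells. Its arguments: {"type":"object","properties":{"targets":{"type":"array"},"claw":{"type":"number"}},"required":["targets"]}

```bash
mkdir -p pics; ls; python3 - <<'E'
from cell import arm,eyes,order
import cv2,numpy as np
for n in("scene","side"):
    im=eyes.snapshot(n);cv2.imwrite(f"pics/{n}0.png",cv2.resize(im[:,:,::-1],(800,600),interpolation=cv2.INTER_CUBIC))
    np.save(f"pics/{n}0.npy",im)
    p=eyes.camera_params(n);print(n,p['mtx'].round(1).tolist(),p['view'].round(3).tolist())
print(eyes.camera_params("wrist"));s=arm.state();print(s['tool_pos'],s['ee_rot'],s['ft_force'],arm.tcp_to_grasp)
E
```

```text
pics
scene [[365.4, 0.0, 252.9], [0.0, 365.4, 191.9], [0.0, 0.0, 1.0]] [[-0.363, 0.932, 0.008, 0.186], [0.729, 0.289, -0.621, -0.361], [-0.581, -0.219, -0.784, 1.737], [0.0, 0.0, 0.0, 1.0]]
side [[494.4, 0.0, 251.3], [0.0, 494.4, 194.4], [0.0, 0.0, 1.0]] [[-0.984, -0.177, -0.006, 0.548], [-0.123, 0.704, -0.7, 0.103], [0.128, -0.688, -0.715, 1.621], [0.0, 0.0, 0.0, 1.0]]
{'mtx': array([[321.09593558,   0.        , 254.34653289],
       [  0.        , 321.09593558, 191.70740517],
       [  0.        ,   0.        ,   1.        ]]), 'hand_eye': array([[ 6.37986318e-04, -9.47431596e-01, -3.19957752e-01,
         8.16210293e-02],
       [ 9.99999390e-01,  8.92929575e-04, -6.50097591e-04,
         1.38419252e-03],
       [ 9.01622738e-04, -3.19957142e-01,  9.47431588e-01,
        -1.43149818e-01],
       [ 0.00000000e+00,  0.00000000e+00,  0.00000000e+00,
         1.00000000e+00]])}
[5.49738721e-01 6.87430426e-05 2.30757562e-01] [[ 1.19795422e-05  9.99999112e-01 -1.33260537e-03]
 [ 9.99999956e-01 -1.15845211e-05  2.96434969e-04]
 [ 2.96419268e-04 -1.33260886e-03 -9.99999068e-01]] [ 0.07152685 -0.36438488 -0.35016169] 0.0187
```

View pics/scene0.png

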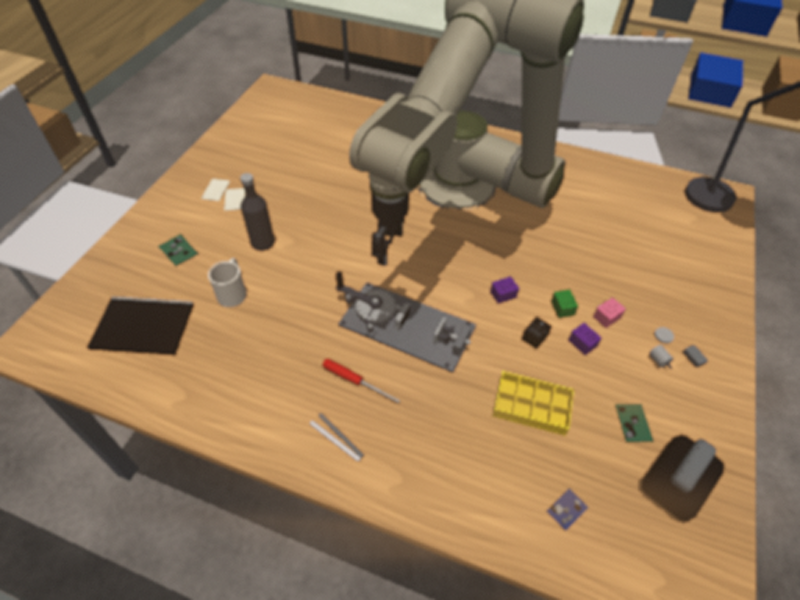

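View pics/side0.png

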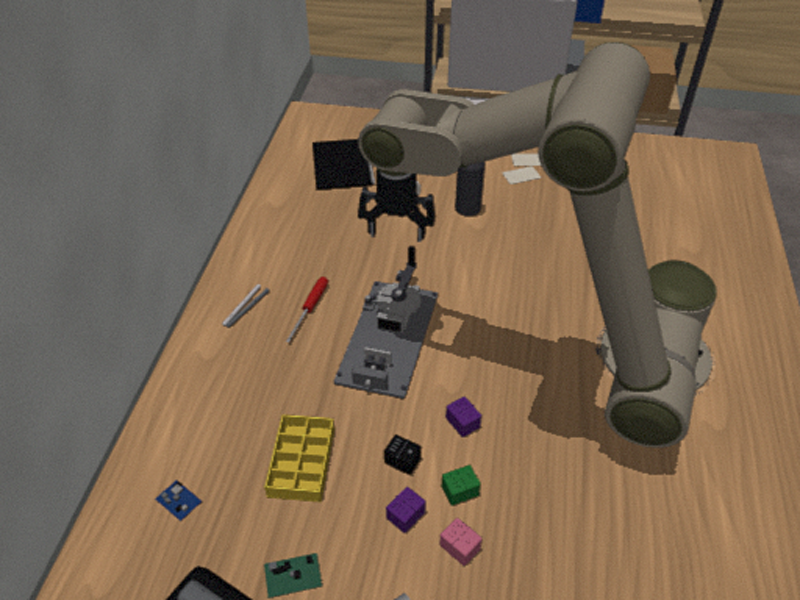

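Candidates for the case (side picture): black (403,455), purple (463,416) and (406,509), green (461,484), pink (460,540). The description picks the black one, which is at (537,332) in the scene picture. The clamp is at (390,338), with its lever knob at (411,257). I'll check both in one close crop.

```bash
python3 - <<'E'
import cv2,numpy as np
im=np.load("pics/side0.npy")[:,:,::-1]
a=cv2.resize(im[150:260,205:290],None,fx=5,fy=5,interpolation=cv2.INTER_CUBIC)
b=cv2.resize(im[272:312,240:277],None,fx=10,fy=10,interpolation=cv2.INTER_CUBIC)
o=np.zeros((550,800,3),np.uint8);o[:550,:425]=a;o[:400,430:800]=b
cv2.imwrite("pics/crop1.png",o)
E
```

```text
(no output)
```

View pics/crop1.png

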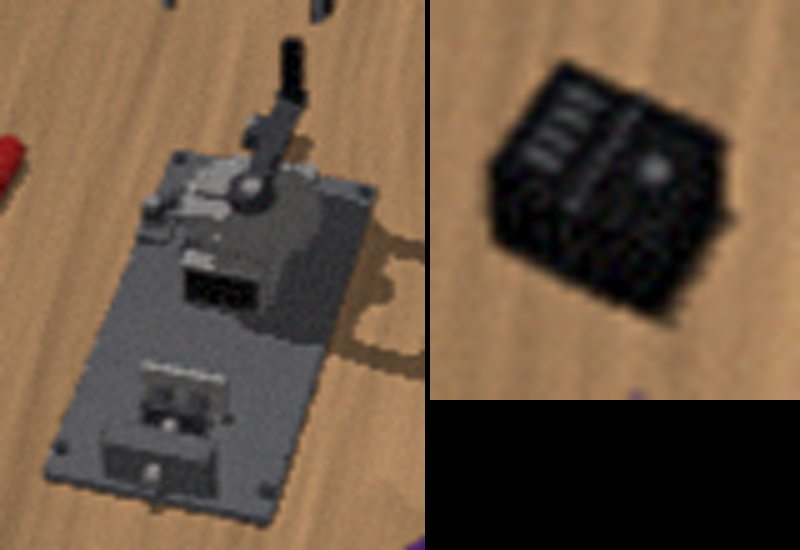

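```bash
cat > h.py <<'E'
import numpy as np,cv2
from cell import arm,eyes,order
def ray(P,px,z,view=None):
    K=P['mtx'];V=P['view'];R=V[:3,:3];c=-R.T@V[:3,3]
    d=R.T@np.linalg.inv(K)@[px[0],px[1],1];return c+d*(z-c[2])/d[2]
def wristP(s):
    p=eyes.camera_params("wrist");T=np.eye(4);T[:3,:3]=s['ee_rot'];T[:3,3]=s['tool_pos']
    return dict(mtx=p['mtx'],view=np.linalg.inv(T@p['hand_eye']))
def proj(P,X):
    c=P['view'][:3,:3]@np.asarray(X)+P['view'][:3,3];q=P['mtx']@c;return q[:2]/q[2]
E
python3 - <<'E'
from h import *
P=eyes.camera_params("side")
A=lambda x,y:((x+.5)/5-.5+205,(y+.5)/5-.5+150)
B=lambda x,y:((x-430+.5)/10-.5+240,(y+.5)/10-.5+272)
C=[ray(P,A(*p),.012) for p in[(172,150),(380,185),(268,515),(45,470)]]
for c in C:print('plate',c.round(4))
print([np.linalg.norm(C[i]-C[(i+1)%4]).round(4) for i in range(4)])
d=C[3]+C[2]-C[0]-C[1];yaw=np.arctan2(d[1],d[0]);m=sum(C)/4;print('mid',m,'yaw',np.degrees(yaw))
R=np.array([[np.cos(yaw),-np.sin(yaw)],[np.sin(yaw),np.cos(yaw)]])
piv=ray(P,A(250,185),.05);kn=ray(P,A(292,40),.098)
loc=lambda p:R.T@(p-m)[:2]
for n,p in dict(piv=piv,knob=kn,jawTL=ray(P,A(183,262),.052),jawTR=ray(P,A(260,275),.052),padTL=ray(P,A(142,372),.052),padTR=ray(P,A(225,390),.052),jawBL=ray(P,A(187,303),.0125),jawBR=ray(P,A(257,312),.0125)).items():print(n,p.round(4),loc(p).round(4))
D=[ray(P,B(*p),.042) for p in[(490,165),(565,62),(728,135)]]+[ray(P,B(*p),0) for p in[(490,240),(668,322),(725,222)]]
for c in D:print('case',c.round(4))
print(np.linalg.norm(D[0]-D[1]),np.linalg.norm(D[2]-D[1]),np.linalg.norm(D[3]-D[4]),np.linalg.norm(D[5]-D[4]))
print('centre top',(D[0]+D[2])/2,'bot',(D[3]+D[5])/2);e=D[2]-D[1];print(np.degrees(np.arctan2(e[1],e[0])))
e=D[4]-D[3];print(np.degrees(np.arctan2(e[1],e[0])))
E
```

```text
plate [ 0.6196 -0.1018  0.012 ]
plate [ 0.4688 -0.092   0.012 ]
plate [0.4976 0.2082 0.012 ]
plate [0.6421 0.1974 0.012 ]
[np.float64(0.1511), np.float64(0.3016), np.float64(0.1449), np.float64(0.3)]
mid [0.55702434 0.05293457 0.012     ] yaw 85.11976810729533
piv [ 0.5521 -0.0386  0.05  ] [-0.0916 -0.0029]
knob [ 0.5396 -0.1366  0.098 ] [-0.1903  0.0012]
jawTL [0.5828 0.042  0.052 ] [-0.0087 -0.0266]
jawTR [0.5308 0.0449 0.052 ] [-0.0102  0.0254]
padTL [0.59   0.1406 0.052 ] [ 0.0902 -0.0254]
padTR [0.5357 0.1463 0.052 ] [0.0912 0.0292]
jawBL [0.5809 0.0421 0.0125] [-0.0088 -0.0247]
jawBR [0.5333 0.0421 0.0125] [-0.0128  0.0228]
case [0.5081 0.3621 0.042 ]
case [0.4932 0.3237 0.042 ]
case [0.4429 0.3404 0.042 ]
case [0.5091 0.36   0.    ]
case [0.4537 0.3781 0.    ]
case [0.4427 0.3421 0.    ]
0.04114712742333256 0.052954301679962706 0.05828208569350602 0.0376577281457841
centre top [0.47551594 0.35123062 0.042     ] bot [0.47588585 0.35107516 0.        ]
161.71059506204546
161.89904799428024
```

Black case: centre about (0.476, 0.351), long axis at 162°. The bottom and top centres agree, and the sides match about 58 x 41. The clamp origin is about (0.556, 0.042) with yaw 85°, and the lever seems to stand mid-stroke. I'm moving above the case to refine this with the wrist camera.

Emit:
move_arm --targets '[[[0.439,-0.092,0.05,-0.398],[0.439,-0.092,0.05,-0.398],[0.439,-0.092,0.05,-0.398],[0.439,-0.092,0.05,-0.398],[0.439,-0.092,0.05,-0.398],[0.439,-0.092,0.05,-0.398],[0.439,-0.092,0.05,-0.398],[0.439,-0.092,0.05,-0.398],[0.439,-0.092,0.05,-0.398],[0.439,-0.092,0.05,-0.398],[0.439,-0.092,0.05,-0.398]]]' --claw 0

```text
clock: 1.2
tool_pos: [0.4764, 0.351, 0.1911]
ee_rot: [[-0.948, 0.317, -0.0], [0.317, 0.948, -0.0], [0.0, -0.0, -1.0]]
ft_force: [-0.1, -1.0, 0.3]
gripper_width: 1.001
gripper_force: 0.0
```

```bash
python3 - <<'E'
from h import *
s=arm.state();P=wristP(s);im=eyes.snapshot("wrist")[:,:,::-1].copy()
print(s['clock'],s['tool_pos'].round(4),s['ee_rot'].round(3).tolist())
u=proj(P,[.4757,.3512,.042]);print(u)
np.save("pics/w1.npy",im)
m=(im.max(2)<75).astype(np.uint8);n,l,st,ce=cv2.connectedComponentsWithStats(m)
for i in range(1,n):
    if st[i,4]>300:print(st[i],ce[i])
cv2.imwrite("pics/w1.png",cv2.resize(im,(800,600),interpolation=cv2.INTER_CUBIC))
E
```

```text
1.2 [0.4764 0.351  0.1911] [[-0.948, 0.317, -0.0], [0.317, 0.948, -0.0], [0.0, -0.0, -1.0]]
[254.7014409  173.30709344]
[219  28  59  53 421] [245.69833729  57.62470309]
[  86   69   65   77 1646] [122.09842041  96.71202916]
[317  82  22  48 402] [326.7238806  104.16666667]
[ 229  140   49   65 2880] [252.21215278 170.83611111]
[488 222  24  31 337] [500.97626113 233.61424332]
[    0   224   512   160 30939] [241.69436633 339.71427648]
```

View pics/w1.png

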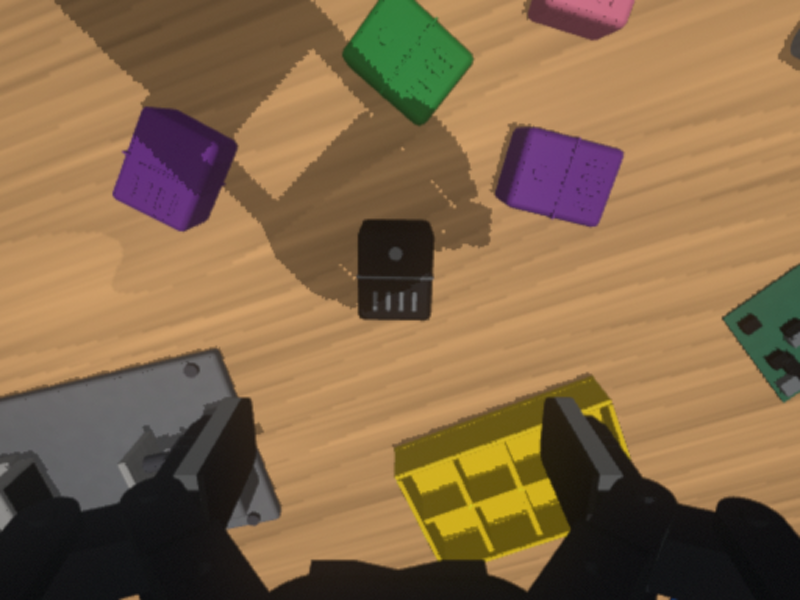

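The crop shows the black case with its seam at about (395,278), square to the tool and well clear of the purple case at (497,195). I'm descending to grasp it.

Emit:
move_arm --targets '[[[-0.005,-0.002,0.06,0],[-0.005,-0.002,0.12,0],[-0.005,-0.002,0.18,0],[-0.005,-0.002,0.215,0],[-0.005,-0.002,0.23,0],[-0.005,-0.002,0.23,0],[-0.005,-0.002,0.23,0]]]' --claw 0.2

```text
clock: 1.95
tool_pos: [0.4806, 0.3487, 0.0088]
ee_rot: [[-0.949, 0.316, 0.002], [0.316, 0.949, 0.001], [-0.002, 0.002, -1.0]]
ft_force: [0.8, 0.1, -0.3]
gripper_width: 0.801
gripper_force: 0.0
```

Emit:
move_arm --targets '[[[0,0,0,0],[0,0,0,0],[0,0,0,0],[0,0,0,0],[0,0,0,0],[0,0,0,0]]]' --claw 1

```text
clock: 2.55
tool_pos: [0.4806, 0.3488, 0.0092]
ee_rot: [[-0.949, 0.315, 0.003], [0.315, 0.949, 0.001], [-0.003, 0.002, -1.0]]
ft_force: [0.5, -0.8, 6.4]
gripper_width: 0.529
gripper_force: 62.4
```

Emit:
move_arm --targets '[[[0,0,-0.06,0],[0,0,-0.12,0],[-0.164,-0.194,-0.24,0.426],[-0.164,-0.194,-0.24,0.426],[-0.164,-0.194,-0.24,0.426],[-0.164,-0.194,-0.24,0.426],[-0.164,-0.194,-0.24,0.426],[-0.164,-0.194,-0.24,0.426],[-0.164,-0.194,-0.24,0.426],[-0.164,-0.194,-0.24,0.426],[-0.164,-0.194,-0.24,0.426],[-0.164,-0.194,-0.24,0.426]]]'

```text
clock: 3.75
tool_pos: [0.5551, 0.1598, 0.1999]
ee_rot: [[0.089, 0.996, 0.001], [0.996, -0.089, 0.0], [0.0, 0.001, -1.0]]
ft_force: [-0.5, 0.2, -1.5]
gripper_width: 0.529
gripper_force: 62.4
```

```bash
python3 - <<'E'
from h import *
s=arm.state();im=eyes.snapshot("wrist")[:,:,::-1].copy()
print(s['clock'],s['tool_pos'].round(4),s['ee_rot'].round(3).tolist())
np.savez("pics/w2.npz",im=im,R=s['ee_rot'],p=s['tool_pos'])
cv2.imwrite("pics/w2.png",cv2.resize(im,(800,600),interpolation=cv2.INTER_CUBIC))
E
```

```text
3.75 [0.5551 0.1598 0.1999] [[0.089, 0.996, 0.001], [0.996, -0.089, 0.0], [0.0, 0.001, -1.0]]
```

View pics/w2.png

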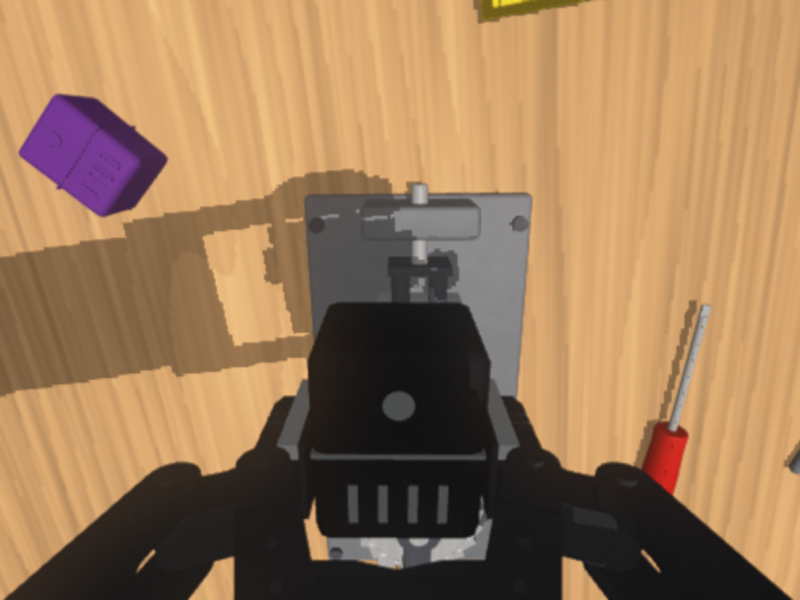

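```bash
python3 - <<'E'
from h import *
d=np.load("pics/w2.npz");P=wristP(dict(ee_rot=d['R'],tool_pos=d['p']))
S=lambda x,y:((x+.5)/1.5625-.5,(y+.5)/1.5625-.5)
q={k:ray(P,S(*p),z) for k,(p,z) in dict(L=((305,194),.012),R=((532,192),.012),hl=((317,225),.012),hr=((520,223),.012),le=((313,320),.012),re=((518,395),.012),scr=((419,192),.04)).items()}
for k,v in q.items():print(k,v.round(4))
print(np.linalg.norm(q['L']-q['R']),np.linalg.norm(q['hl']-q['hr']))
for a,b in(('R','L'),('hr','hl'),('L','le'),('R','re')):
    e=q[a]-q[b];print(a,b,np.degrees(np.arctan2(e[1],e[0])))
m=(q['L']+q['R'])/2;th=np.radians(85.1);ax=np.array([np.cos(th),np.sin(th)]);ay=np.array([-ax[1],ax[0]])
print('endmid',m,'origin if end at .1635',m[:2]-.1635*ax)
print('case seam top at', ray(P,S(399,457),d['p'][2]-.0092+.042))
E
```

```text
L [0.5002 0.2074 0.012 ]
R [0.6472 0.1956 0.012 ]
hl [0.5051 0.1866 0.012 ]
hr [0.6392 0.176  0.012 ]
le [0.4929 0.12   0.012 ]
re [0.6364 0.0473 0.012 ]
scr [0.5732 0.2054 0.04  ]
0.14749916243039132 0.13452221269574968
R L -4.577056173513703
hr hl -4.506299117928593
L le 85.2295132543584
R re 85.81507611453249
endmid [0.57368757 0.20149078 0.012     ] origin if end at .1635 [0.5597219  0.03858832]
case seam top at [0.55697068 0.16100894 0.23274854]
```

Emit:
move_arm --targets '[[[-0.05,0.0149,0.05,0],[-0.0976,0.0149,0.1,0],[-0.0976,0.0149,0.13,0],[-0.0976,0.0149,0.16,0],[-0.0976,0.0149,0.18,0],[-0.0976,0.0149,0.195,0],[-0.0976,0.0149,0.205,0],[-0.0976,0.0149,0.214,0],[-0.0976,0.0149,0.218,0],[-0.0976,0.0149,0.221,0],[-0.0976,0.0149,0.221,0]]]'

```text
clock: 4.9
tool_pos: [0.5604, 0.081, 0.0226]
ee_rot: [[0.088, 0.996, 0.0], [0.996, -0.088, -0.0], [0.0, 0.0, -1.0]]
ft_force: [0.9, 0.6, -2.1]
gripper_width: 0.532
gripper_force: 62.7
```

```bash
python3 - <<'E'
from h import *
s=arm.state();print(s['clock'],s['tool_pos'].round(4),s['ft_force'].round(2))
im=eyes.snapshot("side")[:,:,::-1];np.save("pics/side1.npy",im)
cv2.imwrite("pics/side1.png",cv2.resize(im[120:250,190:310],None,fx=4.6,fy=4.6,interpolation=cv2.INTER_CUBIC))
E
```

```text
4.9 [0.5604 0.081  0.0226] [ 0.9   0.56 -2.11]
```

View pics/side1.png

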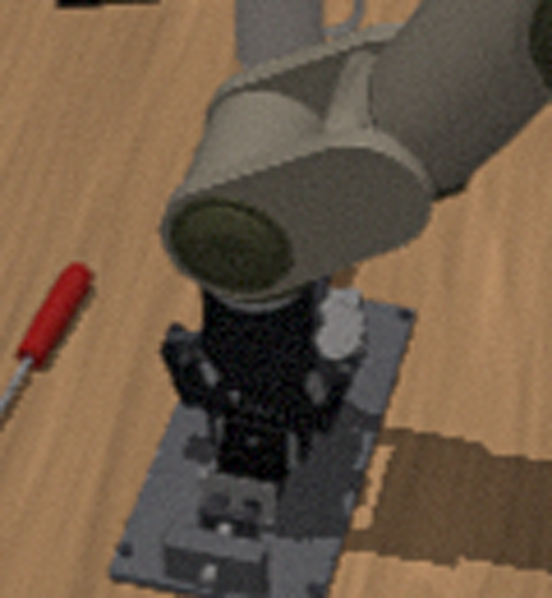

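The picture shows the case in line with the end pad at (240,490), just above the bed. I'm lowering the last millimetre, letting go and rising.

Emit:
move_arm --targets '[[[0,0,0.001,0],[0,0,0.0018,0],[0,0,0.0018,0]]]'

```text
clock: 5.25
tool_pos: [0.5605, 0.081, 0.0213]
ee_rot: [[0.088, 0.996, 0.0], [0.996, -0.088, -0.0], [-0.0, 0.0, -1.0]]
ft_force: [0.6, 0.0, -1.9]
gripper_width: 0.53
gripper_force: 62.8
```

Emit:
move_arm --targets '[[[0,0,0,0],[0,0,0,0],[0,0,0,0],[0,0,0,0],[0,0,-0.01,0],[0,0,-0.03,0],[0,0,-0.07,0],[0.0,0,-0.12,0],[0.04,0,-0.18,0],[0.1,0,-0.22,0],[0.1,0,-0.22,0]]]' --claw 0.2

```text
clock: 6.35
tool_pos: [0.5681, 0.1635, 0.2014]
ee_rot: [[0.085, 0.996, 0.007], [0.996, -0.085, 0.001], [0.002, 0.007, -1.0]]
ft_force: [-0.9, -0.7, -0.5]
gripper_width: 0.803
gripper_force: 0.0
```

```bash
python3 - <<'E'
from h import *
s=arm.state();im=eyes.snapshot("wrist")[:,:,::-1].copy()
print(s['clock'],s['tool_pos'].round(4),s['ee_rot'].round(3).tolist())
np.savez("pics/w3.npz",im=im,R=s['ee_rot'],p=s['tool_pos'])
cv2.imwrite("pics/w3.png",cv2.resize(im,(800,600),interpolation=cv2.INTER_CUBIC))
E
```

```text
6.35 [0.5681 0.1635 0.2014] [[0.085, 0.996, 0.007], [0.996, -0.085, 0.001], [0.002, 0.007, -1.0]]
```

View pics/w3.png

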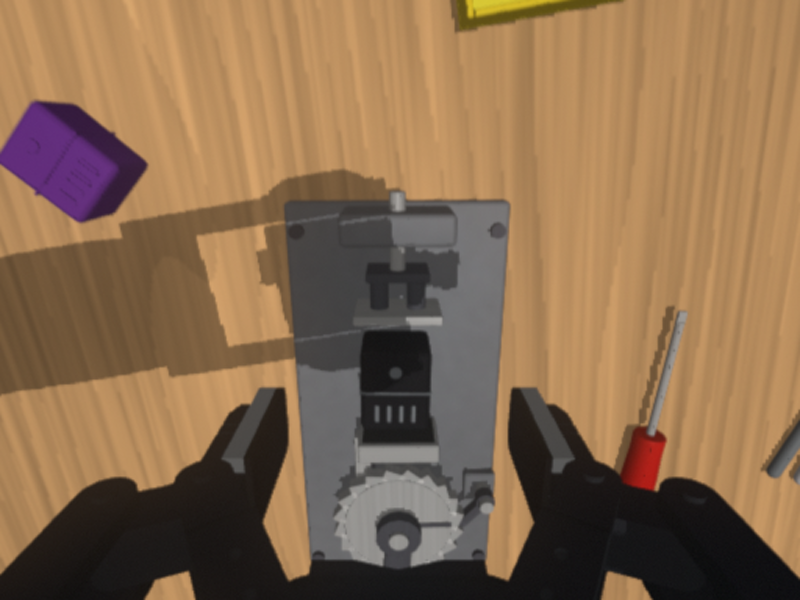

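The case sits square between the jaw (397,450) and the pad (398,315), on the centre line. The wheel hub is at (399,542). Next I compute the pivot, yaw and gaps.

```bash
python3 - <<'E'
from h import *
d=np.load("pics/w3.npz");P=wristP(dict(ee_rot=d['R'],tool_pos=d['p']))
S=lambda x,y:((x+.5)/1.5625-.5,(y+.5)/1.5625-.5)
q={k:ray(P,S(*p),z) for k,(p,z) in dict(hTL=((296,231),.012),hTR=((498,230),.012),hBL=((318,555),.012),hBR=((478,555),.012),piv=((399,542),.052),padL=((354,322),.052),padR=((441,322),.052),jawL=((358,441),.052),jawR=((437,441),.052),seam=((395,394),.054)).items()}
for k,v in q.items():print(k,v.round(4))
e=(q['hTL']+q['hTR']-q['hBL']-q['hBR'])/2;yaw=np.arctan2(e[1],e[0]);print('yaw',np.degrees(yaw),np.linalg.norm(e))
m=(q['hTL']+q['hTR']+q['hBL']+q['hBR'])/4;print('mid',m)
ax=np.array([np.cos(yaw),np.sin(yaw)]);ay=np.array([-ax[1],ax[0]])
for k,v in q.items():
    r=(v-m)[:2];print(k,(r@ax).round(4),(r@ay).round(4))
E
```

```text
hTL [0.5045 0.1874 0.012 ]
hTR [0.6391 0.1765 0.012 ]
hBL [ 0.4819 -0.087   0.012 ]
hBR [ 0.6163 -0.0992  0.012 ]
piv [ 0.554  -0.0405  0.052 ]
padL [0.5405 0.1344 0.052 ]
padR [0.5947 0.1297 0.052 ]
jawL [0.5335 0.0481 0.052 ]
jawR [0.587  0.0433 0.052 ]
seam [0.5617 0.0828 0.054 ]
yaw 85.28587807143563 0.27597849446890066
mid [0.5604355  0.04439976 0.012     ]
hTL 0.1379 0.0675
hTR 0.1381 -0.0675
hBL -0.1374 0.0675
hBR -0.1386 -0.0675
piv -0.0851 -0.0005
padL 0.088 0.0272
padR 0.0878 -0.0271
jawL 0.0015 0.0272
jawR 0.0011 -0.0265
seam 0.0384 0.0019
```

Emit:
move_arm --targets '[[[-0.06,0,0.0,0],[-0.12,0,0.02,0],[-0.18,0,0.04,0],[-0.24,0,0.05,0],[-0.3,0,0.05,0],[-0.36,0,0.06,0],[-0.373,0,0.07,0],[-0.373,0,0.11,0],[-0.373,0,0.15,0],[-0.373,0,0.178,0],[-0.373,0,0.178,0]]]' --claw 0.3

```text
clock: 7.5
tool_pos: [0.5388, -0.1357, 0.0513]
ee_rot: [[0.088, 0.996, -0.007], [0.996, -0.088, 0.003], [0.003, -0.007, -1.0]]
ft_force: [0.4, 0.7, 0.5]
gripper_width: 0.701
gripper_force: 0.0
```

```bash
python3 - <<'E'
from h import *
s=arm.state();im=eyes.snapshot("wrist")[:,:,::-1].copy();P=wristP(s)
print(s['clock'],s['tool_pos'].round(4),s['ee_rot'].round(3).tolist(),s['ft_force'].round(2))
print(proj(P,[.5426,-.1337,.098])*1.5625)
cv2.imwrite("pics/w4.png",cv2.resize(im,(800,600),interpolation=cv2.INTER_CUBIC))
E
```

```text
7.5 [ 0.5388 -0.1357  0.0513] [[0.088, 0.996, -0.007], [0.996, -0.088, 0.003], [0.003, -0.007, -1.0]] [0.41 0.7  0.52]
[405.18078732 489.87255106]
```

View pics/w4.png

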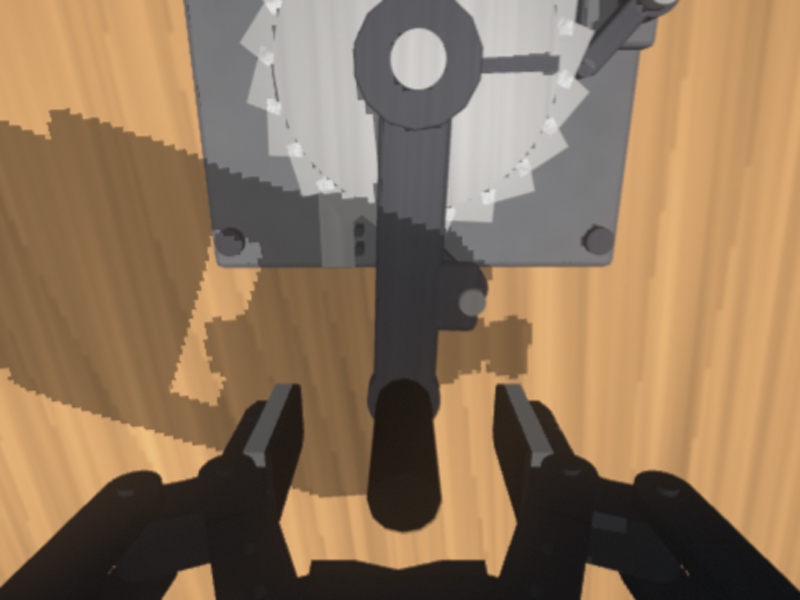

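The knob top is at (403,493), within 3 px of the prediction, and the lever is at about 0.45 rad. I'm centring on it and closing to a loose cage.

Emit:
move_arm --targets '[[[0.003,0.006,-0.008,0],[0.003,0.0077,-0.008,0],[0.003,0.0077,-0.008,0],[0.003,0.0077,-0.008,0],[0.003,0.0077,-0.008,0],[0.003,0.0077,-0.008,0]]]' --claw 0.74

```text
clock: 8.15
tool_pos: [0.5474, -0.1347, 0.0611]
ee_rot: [[0.088, 0.996, 0.0], [0.996, -0.088, 0.0], [0.0, 0.0, -1.0]]
ft_force: [-0.4, -1.0, -0.1]
gripper_width: 0.261
gripper_force: 0.0
```

Emit:
move_arm --targets '[[[0.0006,0.0125,0,-0.0318],[0.0025,0.0248,0,-0.0637],[0.0056,0.0369,0,-0.0955],[0.0099,0.0487,0,-0.1273],[0.0109,0.051,0,-0.1337],[0.0109,0.051,0,-0.1337]]]'

```text
clock: 8.75
tool_pos: [0.5874, -0.1299, 0.0608]
ee_rot: [[-0.326, 0.945, -0.004], [0.945, 0.326, -0.0], [0.001, -0.004, -1.0]]
ft_force: [-7.4, -2.8, 3.6]
gripper_width: 0.261
gripper_force: 4.0
```

```bash
cat > st.py <<'E'
from h import *
s=arm.state();t=s['tool_pos'];R=s['ee_rot'];piv=np.array([.5539,-.0343])
r=t[:2]-piv;a=np.radians(289.3)-(np.arctan2(r[1],r[0])%(2*np.pi))
rad=r/np.linalg.norm(r);tn=np.array([-rad[1],rad[0]]) # ccw; resistance to drive acts along +tn
f=s['ft_force']
print('t',round(s['clock'],2),'a_tool',round(a,3),'r',round(np.linalg.norm(r),4),'Ft',round(f[:2]@tn,2),'Fr',round(f[:2]@rad,2),'z',t[2].round(4),'axis a',round(np.radians(289.3-180)-np.arctan2(R[1,0],R[0,0]),3))
E
python3 st.py
```

```text
t 8.75 a_tool 0.0 r 0.1013 Ft -7.93 Fr 0.22 z 0.0608 axis a 0.004
```

Emit:
move_arm --targets '[[[0.0013,-0.018,0,0.0462],[0.0052,-0.0357,0,0.0923],[0.0116,-0.0527,0,0.1385],[0.0204,-0.0685,0,0.1846],[0.0314,-0.0829,0,0.2308],[0.044,-0.0951,0,0.2753],[0.044,-0.0951,0,0.2753]]]'

```text
clock: 9.45
tool_pos: [0.5049, -0.1211, 0.0614]
ee_rot: [[0.51, 0.86, 0.0], [0.86, -0.51, -0.0], [-0.0, 0.001, -1.0]]
ft_force: [0.7, 0.2, -0.7]
gripper_width: 0.261
gripper_force: 0.0
```

```bash
python3 st.py
```

```text
t 9.45 a_tool 0.851 r 0.0997 Ft 0.51 Fr -0.49 z 0.0614 axis a 0.872
```

Emit:
move_arm --targets '[[[0,-0.0025,0,0.004],[0.0001,-0.005,0,0.008],[0.0001,-0.005,0,0.008]]]'

```text
clock: 9.75
tool_pos: [0.5043, -0.1202, 0.0613]
ee_rot: [[0.528, 0.849, 0.005], [0.849, -0.528, -0.002], [0.0, 0.005, -1.0]]
ft_force: [7.5, -4.3, -3.6]
gripper_width: 0.258
gripper_force: 4.3
```

```bash
python3 st.py
```

```text
t 9.75 a_tool 0.86 r 0.0992 Ft 8.67 Fr 0.01 z 0.0613 axis a 0.893
```

Emit:
move_arm --targets '[[[0.0014,0.0187,0,-0.0477],[0.0056,0.0369,0,-0.0955],[0.0124,0.0544,0,-0.1432],[0.0218,0.0706,0,-0.191],[0.0335,0.0852,0,-0.2387],[0.0473,0.0979,0,-0.2865],[0.0473,0.0979,0,-0.2865]]]'

```text
clock: 10.45
tool_pos: [0.5869, -0.1286, 0.0602]
ee_rot: [[-0.342, 0.94, -0.008], [0.94, 0.342, -0.0], [0.002, -0.007, -1.0]]
ft_force: [-10.8, -4.6, 5.4]
gripper_width: 0.26
gripper_force: 6.0
```

```bash
python3 st.py
```

```text
t 10.45 a_tool 0.0 r 0.0999 Ft -11.72 Fr 0.82 z 0.0602 axis a -0.013
```

Emit:
move_arm --targets '[[[0.0013,-0.018,0,0.0462],[0.0052,-0.0357,0,0.0923],[0.0116,-0.0527,0,0.1385],[0.0204,-0.0685,0,0.1846],[0.0314,-0.0829,0,0.2308],[0.0363,-0.088,0,0.2483],[0.044,-0.0951,0,0.2753],[0.044,-0.0951,0,0.2753]]]'

```text
clock: 11.25
tool_pos: [0.5047, -0.1205, 0.061]
ee_rot: [[0.498, 0.867, -0.001], [0.867, -0.498, 0.001], [0.0, -0.001, -1.0]]
ft_force: [0.2, -1.2, -0.1]
gripper_width: 0.259
gripper_force: 0.0
```

```bash
python3 st.py
```

```text
t 11.25 a_tool 0.855 r 0.0992 Ft 0.71 Fr 0.93 z 0.061 axis a 0.859
```

Emit:
move_arm --targets '[[[0.0014,0.0187,0,-0.0477],[0.0056,0.0369,0,-0.0955],[0.0124,0.0544,0,-0.1432],[0.0218,0.0706,0,-0.191],[0.0335,0.0852,0,-0.2387],[0.0429,0.0943,0,-0.2722],[0.0429,0.0943,0,-0.2722]]]'

```text
clock: 11.95
tool_pos: [0.587, -0.1289, 0.0604]
ee_rot: [[-0.333, 0.943, -0.005], [0.943, 0.334, -0.0], [0.002, -0.005, -1.0]]
ft_force: [-6.2, -3.9, 2.6]
gripper_width: 0.264
gripper_force: 3.6
```

```bash
python3 st.py
```

```text
t 11.95 a_tool 0.001 r 0.1002 Ft -7.15 Fr 1.64 z 0.0604 axis a -0.003
```

Emit:
move_arm --targets '[[[0.0013,-0.018,0,0.0462],[0.0052,-0.0357,0,0.0923],[0.0099,-0.0487,0,0.1273],[0.0119,-0.0532,0,0.14],[0.0135,-0.0566,0,0.1496],[0.0143,-0.0583,0,0.1544],[0.0151,-0.0599,0,0.1592]]]'

```text
clock: 12.65
tool_pos: [0.5388, -0.1332, 0.061]
ee_rot: [[0.166, 0.986, 0.001], [0.986, -0.166, -0.0], [-0.0, 0.001, -1.0]]
ft_force: [2.1, -2.3, -2.1]
gripper_width: 0.259
gripper_force: 1.2
```

```bash
python3 st.py
```

```text
t 12.65 a_tool 0.488 r 0.1 Ft 2.46 Fr 1.9 z 0.061 axis a 0.504
```

Emit:
move_arm --targets '[[[0.0002,-0.0075,0,0.0191],[0.0007,-0.0131,0,0.0334],[0.001,-0.0156,0,0.0398],[0.0012,-0.0175,0,0.0446],[0.0014,-0.0187,0,0.0477]]]'

```text
clock: 13.15
tool_pos: [0.5243, -0.1298, 0.0612]
ee_rot: [[0.312, 0.95, 0.001], [0.95, -0.312, -0.001], [-0.0, 0.001, -1.0]]
ft_force: [3.6, -4.0, -3.1]
gripper_width: 0.26
gripper_force: 2.3
```

```bash
python3 st.py
```

```text
t 13.15 a_tool 0.638 r 0.1 Ft 4.63 Fr 2.78 z 0.0612 axis a 0.654
```

Emit:
move_arm --targets '[[[0.0002,-0.0075,0,0.0191],[0.0007,-0.0131,0,0.0334],[0.001,-0.0156,0,0.0398],[0.0013,-0.0181,0,0.0462],[0.0015,-0.0194,0,0.0493],[0.0017,-0.0206,0,0.0525]]]'

```text
clock: 13.75
tool_pos: [0.5093, -0.1238, 0.0612]
ee_rot: [[0.464, 0.886, 0.002], [0.886, -0.464, -0.002], [-0.001, 0.002, -1.0]]
ft_force: [4.2, -7.1, -3.3]
gripper_width: 0.263
gripper_force: 3.2
```

```bash
python3 st.py
```

```text
t 13.75 a_tool 0.799 r 0.0999 Ft 6.91 Fr 4.52 z 0.0612 axis a 0.819
```

Emit:
move_arm --targets '[[[0,-0.0025,0,0.0064],[0.0001,-0.0044,0,0.0111],[0.0001,-0.0056,0,0.0143]]]'

```text
clock: 14.05
tool_pos: [0.5055, -0.1217, 0.0612]
ee_rot: [[0.503, 0.864, 0.002], [0.864, -0.503, -0.002], [-0.001, 0.002, -1.0]]
ft_force: [4.6, -6.9, -3.2]
gripper_width: 0.259
gripper_force: 3.5
```

```bash
python3 st.py
```

```text
t 14.05 a_tool 0.843 r 0.0999 Ft 7.35 Fr 3.82 z 0.0612 axis a 0.864
```

At 0.82 rad, Ft is 7.35 N, which means about 28 N of squeeze, or about 25 N once it slips back onto the notch. One more notch would give about 43 N, so this is the nearest to 30 N. I'm swinging the lever back.

Emit:
move_arm --targets '[[[0.0014,0.0187,0,-0.0477],[0.0056,0.0369,0,-0.0955],[0.0124,0.0544,0,-0.1432],[0.0218,0.0706,0,-0.191],[0.0335,0.0852,0,-0.2387],[0.0429,0.0943,0,-0.2722],[0.0429,0.0943,0,-0.2722]]]'

```text
clock: 14.75
tool_pos: [0.5867, -0.1285, 0.0606]
ee_rot: [[-0.326, 0.945, -0.003], [0.945, 0.326, 0.001], [0.002, -0.003, -1.0]]
ft_force: [-0.2, -0.0, -0.4]
gripper_width: 0.261
gripper_force: 0.3
```

```bash
python3 st.py
```

```text
t 14.75 a_tool 0.002 r 0.0997 Ft -0.15 Fr -0.03 z 0.0606 axis a 0.005
```

I'm checking the kept notch by feel: creep just past the tooth pick-up, far short of the next notch.

Emit:
move_arm --targets '[[[0.0006,-0.0125,0,0.0318],[0.0014,-0.0187,0,0.0477],[0.0018,-0.0211,0,0.0541],[0.002,-0.0224,0,0.0573],[0.0022,-0.0236,0,0.0605]]]'

```text
clock: 15.25
tool_pos: [0.5691, -0.133, 0.0609]
ee_rot: [[-0.138, 0.99, 0.001], [0.99, 0.138, 0.001], [0.001, 0.001, -1.0]]
ft_force: [5.5, 2.0, -4.5]
gripper_width: 0.261
gripper_force: 2.9
```

```bash
python3 st.py
```

```text
t 15.25 a_tool 0.184 r 0.0999 Ft 5.77 Fr -1.1 z 0.0609 axis a 0.199
```

Emit:
move_arm --targets '[[[0.0001,-0.0044,0,0.0111],[0.0002,-0.0069,0,0.0175],[0.0003,-0.0081,0,0.0207],[0.0004,-0.0094,0,0.0239]]]'

```text
clock: 15.65
tool_pos: [0.562, -0.134, 0.0609]
ee_rot: [[-0.063, 0.998, 0.002], [0.998, 0.063, 0.0], [0.0, 0.002, -1.0]]
ft_force: [7.6, 0.3, -6.5]
gripper_width: 0.261
gripper_force: 3.5
```

```bash
python3 st.py
```

```text
t 15.65 a_tool 0.256 r 0.1 Ft 7.59 Fr 0.26 z 0.0609 axis a 0.274
```

Emit:
move_arm --targets '[[[0.0001,-0.0044,0,0.0111],[0.0002,-0.0069,0,0.0175],[0.0003,-0.0081,0,0.0207],[0.0004,-0.0094,0,0.0239]]]'

```text
clock: 16.05
tool_pos: [0.5547, -0.1344, 0.061]
ee_rot: [[0.012, 1.0, 0.002], [1.0, -0.012, -0.0], [-0.0, 0.002, -1.0]]
ft_force: [8.2, -0.4, -6.0]
gripper_width: 0.259
gripper_force: 4.0
```

```bash
python3 st.py
```

```text
t 16.05 a_tool 0.329 r 0.1001 Ft 8.22 Fr 0.48 z 0.061 axis a 0.349
```

Emit:
move_arm --targets '[[[0.0001,-0.0044,0,0.0111],[0.0002,-0.0062,0,0.0159],[0.0002,-0.0075,0,0.0191]]]'

```text
clock: 16.35
tool_pos: [0.5488, -0.1344, 0.061]
ee_rot: [[0.072, 0.997, 0.003], [0.997, -0.072, -0.001], [-0.0, 0.003, -1.0]]
ft_force: [9.4, -0.9, -6.8]
gripper_width: 0.259
gripper_force: 4.5
```

```bash
python3 st.py
```

```text
t 16.35 a_tool 0.387 r 0.1002 Ft 9.39 Fr 0.41 z 0.061 axis a 0.409
```

The readings agree on about 21.5 N at this notch, against about 40 N at the next, so the kept notch is the nearest. I'm returning to the 0 stop, then will open and leave.

Emit:
move_arm --targets '[[[0.0006,0.0125,0,-0.0318],[0.0025,0.0248,0,-0.0637],[0.0056,0.0369,0,-0.0955],[0.0099,0.0487,0,-0.1273],[0.0108,0.0508,0,-0.1337],[0.0108,0.0508,0,-0.1337]]]'

```text
clock: 16.95
tool_pos: [0.5868, -0.1285, 0.0609]
ee_rot: [[-0.342, 0.94, -0.006], [0.94, 0.342, 0.0], [0.002, -0.005, -1.0]]
ft_force: [-7.6, -3.2, 4.1]
gripper_width: 0.259
gripper_force: 4.6
```

```bash
python3 st.py
```

```text
t 16.95 a_tool 0.0 r 0.0998 Ft -8.23 Fr 0.52 z 0.0609 axis a -0.012
```

Emit:
move_arm --targets '[[[0,-0.002,0,0],[0,-0.002,0,0],[0,-0.002,0,0],[0,-0.002,0,0],[0,-0.002,-0.06,0],[0,-0.002,-0.12,0],[0,-0.002,-0.18,0],[0.06,0.02,-0.2,0.03],[0.12,0.04,-0.2,0.07]]]' --claw 0.3

```text
clock: 17.85
tool_pos: [0.5872, -0.0312, 0.224]
ee_rot: [[-0.12, 0.993, 0.006], [0.993, 0.12, -0.001], [-0.002, 0.006, -1.0]]
ft_force: [0.5, 0.8, -0.5]
gripper_width: 0.704
gripper_force: 0.0
```

Emit:
move_arm --targets '[[[0.21,0.001,0,0.067],[0.21,0.001,0,0.067],[0.21,0.001,0,0.067],[0.21,0.001,0,0.067],[0.21,0.001,0,0.067],[0.21,0.001,0,0.067],[0.21,0.001,0,0.067]]]'

```text
clock: 18.55
tool_pos: [0.566, 0.1343, 0.2209]
ee_rot: [[0.084, 0.996, -0.0], [0.996, -0.084, -0.0], [-0.0, -0.0, -1.0]]
ft_force: [-0.4, -0.2, -0.2]
gripper_width: 0.697
gripper_force: 0.0
```

```bash
python3 - <<'E'
from h import *
a=eyes.snapshot("wrist")[:,:,::-1];b=eyes.snapshot("side")[:,:,::-1][140:260,195:300]
o=np.zeros((480,800,3),np.uint8);o[:384,:512]=a;o[:,512:]=cv2.resize(b,(420,480))[:,:288]
cv2.imwrite("pics/f.png",o)
E
```

```text
(no output)
```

View pics/f.png

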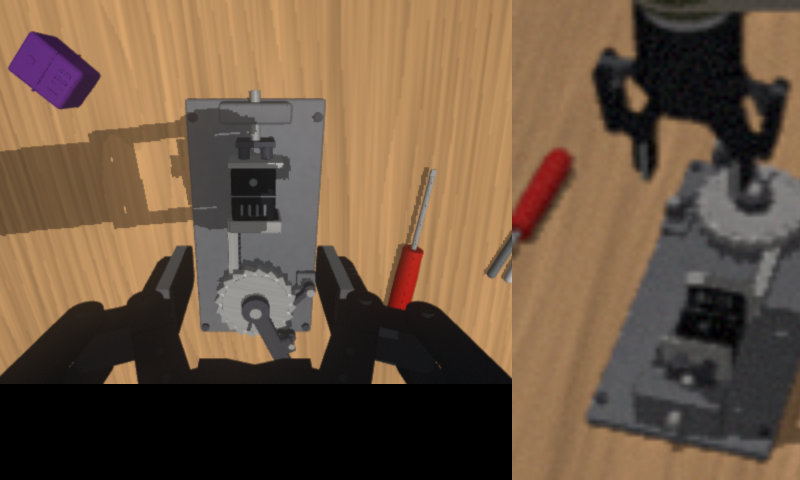

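The case at (254,195) is squarely clamped between the jaw and the pressed-in pad. The lever at (270,335) is swung to its 0 stop, and the driver has not moved. Handing in.

```bash
python3 -c "
from cell import order
print(order.close_job())"
```

```text
the job is handed in; nothing more can be done
None
```

I handed the job in at about 19 s: the case is clamped flat and square on the bed, the lever is back at its 0 stop, and the arm is clear of everything. By feel, the kept notch (the sixth) squeezes it with about 21 N; the next would have given about 40 N, so this is narrowly the nearest to 30 N.

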